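# Slide a filter carton home between wet-painted rails

## Robot

A 6-joint arm with a two-finger parallel gripper is mounted at the origin on the work surface. World frame = base frame: x ahead of the robot, y to its left, z up, the work surface at z = 0. Lengths are in m, angles in rad, forces in N, time in s.
With the tool pointing down it reaches from about 0.375 to 0.9 m from the base axis. Payload 3.1 kg.
Tool frame: the origin (TCP) lies midway between the tips of the shut fingers; the grasp point (between the pads) lies 19 mm behind it (manip.hold_point_z is the distance from the TCP to the grasp point, in m); x points along the fingers, y is the direction in which the jaws open and shut, and the axes are right-handed (so a half turn about x gives the same grasp; the last joint's range is limited). The gripper opens to 85 mm and grips with 20 to 120 N. Pads are 22 mm wide; open, the fingers measure 114 mm over their backs; the gripper's body (76 mm by 85 mm) begins 54 mm behind the grasp point. The pads swing forward as they close: fully open they stand 13 mm farther back than shut.
Start: joints at [0.964, 0.527, 1.433, -0, 1.181, -0.178], TCP at [0.26, 0.568, 0.231] pointing down, gripper open.
Joint ranges: [-3.08, 3.08], [-0.75, 2.2], [0.22, 2.44], [-1.43, 4.57], [0, 2.65], [-2.85, 2.85]. Speed limits (rad/s): [2.79, 2.79, 3.14, 3.14, 3.14, 3.14].

## Interface

Orientations are given as a unit quaternion [x, y, z, w].
In Python, from station import manip, snapshot gives the robot as it stands.
- The arm moves only by the tool play_rows, never from a script. Its argument "series" is a list of rows, each a list of 4 numbers: the shift along the tool's x, y, z in m, then the turn about the tool's x in degrees. In form: [[tx, ty, tz, spin], ...]. A call has 1 to 20 rows; each row is the pose to reach, as a shift and turn from the pose measured when the call began, along the tool's axes at that moment; what a row does not reach only later rows make up. A row lasts 1/10 s, in which the tool goes at most 50 mm and 8.59 degrees, less where a joint would pass 70% of its speed; a pose out of reach is approached as far as the arm can. A call with a gripper value outside its range is refused whole. "claw" is the opening in per cent of the stroke, from 0 (shut) to 100 (fully open), set as the call begins (left out, the last holds). The fingers move at their own pace and stop on an object; "force" is the grip in N (left out, the last holds). Time passes only in rows, so rows that repeat a pose let the fingers close. It gives the time, the measured TCP pose, the force and the opening at its end, in the units of the state.
- manip.sense(): the state, without advancing time (a new reading comes with each control period).
- snapshot(name): name is "scene" or "top" or "wrist"; returns a dict with "image" (384x512x3 uint8, blue, green, red), "depth" (384x512 float32, m along the optical axis (not along the pixel's ray), 0 where there is no reading), "fov_y" (degrees; the focal length in pixels is half the picture's height over the tangent of half this angle, whatever the lens; pixels are square), "cx", "cy" (the principal point, pixels), "dist" ([k1, k2, p1, p2, k3] as OpenCV has them; the pictures are not rectified), "R" (3x3) and "t" (3): a world point X has camera coordinates R X + t. Camera axes: x right, y down, z forward; pixel columns grow to the right and rows downward; lengths in m; the calibration is good to about 2 mm. A picture is of the moment at which its call begins.
- manip.sign_off(): hands the job in, once; it reports no verdict.
The state is a dict: "t": time; "q": joint angles; "qd": joint speeds; "tau": joint torques, N m; "tcp_pos": TCP position; "tool_rot": TCP orientation; "force": force on the tool from outside, world axes, zero at the start; "ft_torque": the same for the moment, N m; "finger_gap": opening from 0.0 (shut) to 1.0 (fully open).
Only numpy, scipy, OpenCV 4.12 (cv2) and the standard library are available. Lean on these libraries where they do the work, as an engineer would, in place of code of your own. Each camera call takes 0.05 s, during which the arm holds its last target.

## Task

The two low guide rails of the lane on the aluminium plate have just been painted and are still wet. With the fingertips, push the cardboard carton along the plate and down the lane between the rails until its leading end rests square against the dark stop at the lane's end, without the carton or the robot ever touching either rail, then back away. Do not lift or tip the carton, and leave the spray can, socket and screwdriver alone.

Things in the scene. Friction and masses are not known exactly. Their poses are not given: they have to be found in the camera images.
- carton: Closed brown cardboard carton, paper tape along its top, 120 mm long (x), 95 wide (y), 60 high (z), 0.3 to 0.6 kg, loose on the plate; it slides with friction and stays where left. Origin: centre of its underside; x points to its leading end, the one facing the lane. It starts in front of the mouth, up to 25 mm off the lane's centre line and up to 0.25 rad askew
- carton_front (a point): The middle of the carton's leading end face: 60 mm ahead of its origin along x, 30 mm above its underside
- slide: Fixed aluminium plate on the bench, 5 mm thick, with rails and stop. Origin: middle of the lane's mouth, at bench height (plate top is 5 mm higher); x points down the lane to the stop, y to its left. Plate: x -230 to 185, y -130 to 130 mm; open, without rails, for x below 0. Lane: x 0 to 170, clear width 125 mm (y -62.5 to 62.5). Carton home: its origin at x = 110 mm
- stop_face (a point): Middle of the face, towards the mouth, of the rigid dark steel stop that closes the lane (150 mm wide, 12 thick, top 50 mm above the bench): x = 170 mm in the slide's frame, 35 mm above the bench; axes as the slide's
- rail_left: Grey-painted left guide rail, 170 mm long, 12 mm thick, top 35 mm above the bench; from the mouth to the stop. Origin under its mouth end, on its centre line (y = +68.5 mm in the slide's frame), axes as the slide's; inner face 6 mm from the origin, towards -y
- rail_right: The same on the right (y = -68.5 mm in the slide's frame); inner face 6 mm from the origin, towards +y
- spray_can: Bystander: upright aluminium can, 54 mm across, 130 mm high, standing loose beyond the stop. Origin at the centre of its underside
- socket: Bystander: stepped round steel socket, 32 mm across, 42 mm high, standing loose on the bench to the right of the lane. Origin at the centre of its underside
- screwdriver: Bystander: screwdriver lying loose on the bench to the left of the lane, roughly along it, about 200 mm long. Its x runs from the handle to the tip
Not all that is in view belongs to the job. Of the things that look like the carton, the largest one is meant.

How it is judged:
By the outcome, as a careful person would: the job done as asked, in the order asked, and still so for the second after the job is handed in, with the robot touching nothing.
It also fails if it takes over 64 s, if anything falls off the work surface, if the arm or the gripper's body presses on something with over 40 N, if the wrist force passes 120 N, or if a joint passes its speed limit or range.

## Working session

There is one attempt and no reset: what is moved stays moved. The work goes in short steps, Python scripts to look and compute and a tool call to move; the robot and the scene stay as the last step left them, time stands still between calls to the robot, and variables do not carry over. Pictures are saved under pics/ and viewed, and the job is handed in when it is done.

Besides the shell and the picture viewer there is one more tool, called after "Emit:" as name([rows], argument=value, ...), one row to a line, values as JSON. play_rows: Moves the arm, as the interface text tells. Its arguments: {"type":"object","properties":{"series":{"type":"array","items":{"type":"array","items":{"type":"number"}}},"claw":{"type":"number"},"force":{"type":"number"}},"required":["series"]}

```bash
ls; mkdir -p pics
cat > h.py <<'E'
import numpy as np, cv2
from station import manip, snapshot
def K(s):
    f=192/np.tan(np.radians(s['fov_y'])/2)
    return np.array([[f,0,s['cx']],[0,f,s['cy']],[0,0,1]])
def grab(n,f):
    s=snapshot(n); cv2.imwrite('pics/'+f+'.png',s['image']); np.savez('pics/'+f+'.npz',**s); return s
def cloud(s):
    v,u=np.mgrid[0:384,0:512]; p=np.stack([u,v],-1).reshape(-1,1,2).astype(float)
    n=cv2.undistortPoints(p,K(s),np.array(s['dist'],float)).reshape(384,512,2)
    d=s['depth']; c=np.concatenate([n*d[...,None],d[...,None]],-1)
    return (c-s['t'])@s['R']
def ray_z(s,uv,z):
    n=cv2.undistortPoints(np.array(uv,float).reshape(-1,1,2),K(s),np.array(s['dist'],float)).reshape(-1,2)
    d=np.c_[n,np.ones(len(n))]@s['R']; o=-np.array(s['R']).T@s['t']
    return o+d*((z-o[2])/d[:,2])[:,None]
def proj(s,X):
    return cv2.projectPoints(np.array(X,float).reshape(-1,1,3),cv2.Rodrigues(np.array(s['R'],float))[0],np.array(s['t'],float),K(s),np.array(s['dist'],float))[0].reshape(-1,2)
E
python3 - <<'E'
from h import *
st=manip.sense(); print({k:np.round(v,3).tolist() for k,v in st.items()}, manip.hold_point_z)
for n in('scene','top','wrist'):
    s=grab(n,n+'0'); print(n,s['fov_y'],s['dist'],np.round(-np.array(s['R']).T@s['t'],3))
E
```

```text
pics
{'t': 0.0, 'q': [0.963, 0.528, 1.434, -0.0, 1.181, -0.179], 'qd': [-0.001, -0.0, 0.0, -0.001, 0.0, 0.0], 'tau': [0.0, -44.235, -17.803, -0.0, 0.009, 0.0], 'tcp_pos': [0.259, 0.568, 0.23], 'tool_rot': [0.15, 0.691, -0.151, 0.691], 'force': [0.602, 0.703, -0.753], 'ft_torque': [-0.039, -0.043, 0.021], 'finger_gap': 1.0} 0.0187
scene 54.00039723921309 [-0.06964316  0.          0.          0.          0.        ] [ 1.125 -0.11   0.685]
top 45.38165640182083 [-0.11816501  0.          0.          0.          0.        ] [0.407 0.032 1.019]
wrist 71.56585535998732 [-0.03090965  0.          0.          0.          0.        ] [0.185 0.603 0.374]
```

View pics/top0.png

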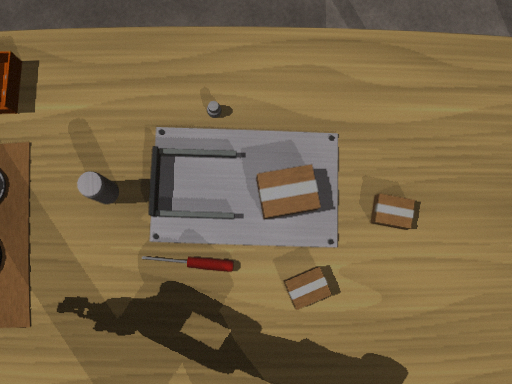

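View pics/scene0.png

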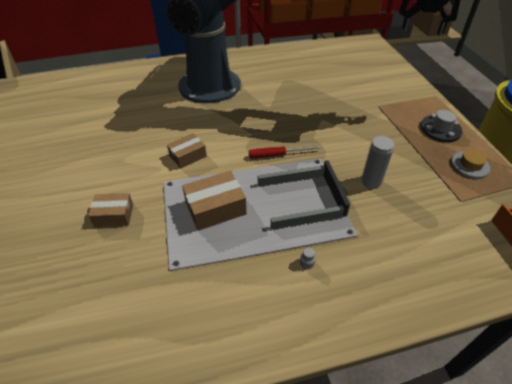

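View pics/wrist0.png

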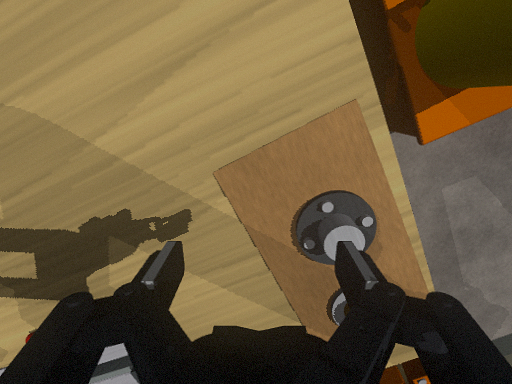

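Candidates that look like the carton in top: (289,191) on the plate and the largest, (395,211) small, (308,287) small. I choose (289,191). The lane runs left from the mouth at about column 240 to the dark stop at column 155; can (97,187), socket (214,108), screwdriver (190,263).

```bash
cat > meas.py <<'E'
from h import *
import sys
def carton(s,lo=0.055,hi=0.075,region=None):
    P=cloud(s); ok=(s['depth']>0)&(P[...,2]>lo)&(P[...,2]<hi)
    if region is not None:
        ok&=(abs(P[...,0]-region[0])<.11)&(abs(P[...,1]-region[1])<.11)
    n,l,stt,c=cv2.connectedComponentsWithStats(ok.astype(np.uint8))
    i=1+np.argmax(stt[1:,4]); m=l==i
    z=np.median(P[m][:,2])
    # sub-pixel contour at known top height
    r=cv2.minAreaRect(P[m][:,:2].astype(np.float32)); 
    return P[m],z,r,m
E
python3 - <<'E'
from meas import *
s=dict(np.load('pics/top0.npz')); P=cloud(s)
for uv in [(289,191),(395,211),(308,287),(97,187),(190,263),(214,108),(330,160),(200,153),(190,214),(155,185)]:
    print(uv,np.round(P[uv[1],uv[0]],4))
p,z,r,m=carton(s); print(z,r,cv2.boxPoints(r)); print(m.sum())
# plate corner screws, rails
print(np.round(ray_z(s,[(162,132),(332,138),(331,241),(156,237)],.005),4))
im=s['image'][115:255,140:345]; cv2.imwrite('pics/crop.png',cv2.resize(im,None,fx=3.9,fy=3.9,interpolation=cv2.INTER_CUBIC))
E
```

```text
(289, 191) [ 0.5407 -0.071   0.0649]
(395, 211) [ 0.5009 -0.3065  0.0389]
(308, 287) [ 0.3391 -0.1119  0.0413]
(97, 187) [0.5389 0.3137 0.1301]
(190, 263) [0.3898 0.1392 0.0255]
(214, 108) [0.7279 0.0897 0.0434]
(330, 160) [ 0.6204 -0.1718  0.0047]
(200, 153) [0.6282 0.1196 0.0358]
(190, 214) [0.4946 0.1395 0.0348]
(155, 185) [0.5554 0.2138 0.049 ]
0.06515136829775849 ((0.541681170463562, -0.07058132439851761), (0.09566052258014679, 0.12194930016994476), 10.003828048706055) [[ 0.48398596 -0.01884251]
 [ 0.5051703  -0.13893771]
 [ 0.5993764  -0.12232015]
 [ 0.57819206 -0.00222494]]
2574
[[ 0.6839  0.2096  0.005 ]
 [ 0.6717 -0.1777  0.005 ]
 [ 0.4373 -0.1699  0.005 ]
 [ 0.4462  0.2173  0.005 ]]
```

View pics/crop.png

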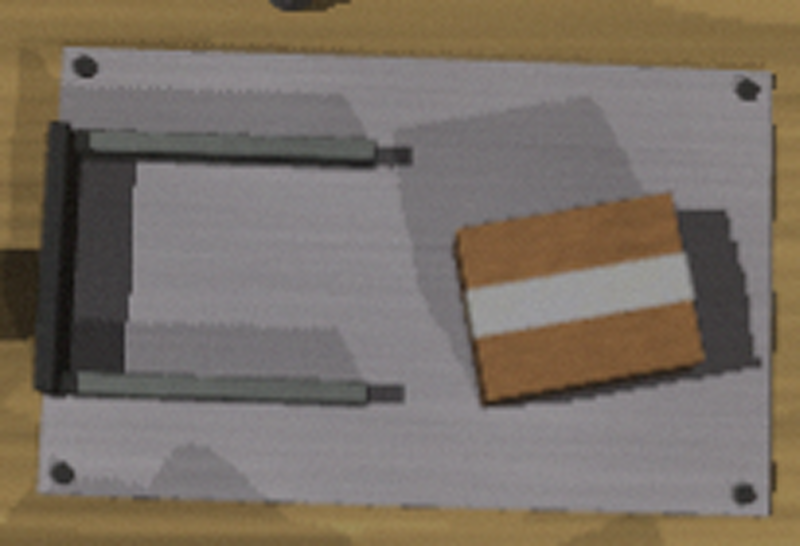

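```bash
cat > slide.py <<'E'
from meas import *
from scipy.optimize import least_squares
s=dict(np.load('pics/top0.npz')); P=cloud(s); ok=s['depth']>0
reg=(P[...,1]>0.0)&(P[...,1]<.23)&(P[...,0]>.42)&(P[...,0]<.7)&ok
def comps(lo,hi,mn=40):
    m=(reg&(P[...,2]>lo)&(P[...,2]<hi)).astype(np.uint8)
    n,l,q,c=cv2.connectedComponentsWithStats(m)
    return [P[l==i] for i in range(1,n) if q[i,4]>mn]
for lo,hi in((.031,.039),(.046,.054)):
    for c in comps(lo,hi):
        r=cv2.minAreaRect(c[:,:2].astype(np.float32)); print(lo,len(c),np.round(np.median(c[:,2]),4),r,cv2.boxPoints(r).round(4).tolist())
E
python3 slide.py
```

```text
0.031 426 0.0348 ((0.6310939192771912, 0.12663856148719788), (0.02060055546462536, 0.17123880982398987), 0.8140149712562561) [[0.6195999979972839, 0.21209999918937683], [0.621999979019165, 0.04089999943971634], [0.6425999999046326, 0.041200000792741776], [0.6402000188827515, 0.21240000426769257]]
0.031 436 0.0348 ((0.4944915175437927, 0.13169142603874207), (0.17356617748737335, 0.028349682688713074), 82.07258605957031) [[0.4684999883174896, 0.04769999906420708], [0.4966000020503998, 0.043800000101327896], [0.5205000042915344, 0.21570000052452087], [0.49239999055862427, 0.21960000693798065]]
0.046 398 0.0498 ((0.5670271515846252, 0.21963004767894745), (0.013256598263978958, 0.14839760959148407), 87.92571258544922) [[0.4925999939441681, 0.21570000052452087], [0.6409000158309937, 0.2102999985218048], [0.6413999795913696, 0.22360000014305115], [0.49309998750686646, 0.2289000004529953]]
```

```bash
cat > slide2.py <<'E'
from meas import *
from scipy.optimize import least_squares
s=dict(np.load('pics/top0.npz'))
c=lambda a:np.array(a,float)/3.9+[140,115]-0.37
# slide pts
pts=np.array([(185,-130,5),(-230,-130,5),(-230,130,5),(185,130,5),
 (182,75,50),(182,-75,50),(0,-62.5,35),(0,-74.5,35),(0,62.5,35),(0,74.5,35)])/1000
pix=c([(64,46),(772,73),(770,516),(39,493),(36,390),(51,122),(377,162),(377,140),(366,380),(366,404)])
def W(p):
    R=np.array([[np.cos(p[2]),-np.sin(p[2])],[np.sin(p[2]),np.cos(p[2])]])
    return np.c_[pts[:,:2]@R.T+p[:2],pts[:,2]]
f=lambda p:(proj(s,W(p))-pix).ravel()
r=least_squares(f,[.56,.04,1.54],loss='soft_l1'); p=r.x; print(p,np.round(f(p).reshape(-1,2),2).tolist())
np.save('slide.npy',p)
im=cv2.resize(s['image'][115:255,140:345],None,fx=3.9,fy=3.9)
def draw(poly,h,col):
    global pts
    pts=np.array([(x,y,h) for x,y in poly])/1000; q=(proj(s,W(p))-[140,115]+.37)*3.9
    cv2.polylines(im,[q.astype(int)],True,col,1)
draw([(-230,-130),(185,-130),(185,130),(-230,130)],5,(0,255,0))
for y in(-74.5,62.5): draw([(0,y),(170,y),(170,y+12),(0,y+12)],35,(0,0,255))
draw([(170,-75),(182,-75),(182,75),(170,75)],50,(255,0,255))
# carton edges via refined fit
pc=[(457,230),(671,195),(704,360),(484,405)]
X=ray_z(s,c(pc),.065)[:,:2]; print(X.round(4))
R=np.array([[np.cos(p[2]),-np.sin(p[2])],[np.sin(p[2]),np.cos(p[2])]])
S=(X-p[:2])@R*1000; print('slide frame mm',S.round(1)); print('centre',S.mean(0),[np.linalg.norm(S[i]-S[i-1]).round(1) for i in range(4)])
v=S[0]-S[1]; w=S[3]-S[2]; print('yaw',np.arctan2(v[1],v[0]),np.arctan2(w[1],w[0]))
cv2.imwrite('pics/fit.png',im)
E
python3 slide2.py
```

```text
[0.56050169 0.04256728 1.5385823 ] [[0.12, 0.26], [0.25, -0.1], [-0.07, 0.42], [-0.21, 0.32], [-0.79, 0.14], [-0.49, -0.3], [-0.1, -0.67], [0.1, -0.39], [0.68, 0.4], [0.49, -0.19]]
[[ 0.5776 -0.0033]
 [ 0.5974 -0.12  ]
 [ 0.507  -0.1363]
 [ 0.4827 -0.0175]]
slide frame mm [[ -45.3  -18.5]
 [-161.3  -42.1]
 [-180.5   47.7]
 [ -62.5   75.8]]
centre [-112.41797548   15.71874484] [np.float64(95.9), np.float64(118.4), np.float64(91.8), np.float64(121.3)]
yaw 0.20043378589335603 0.23380390840336718
```

View pics/fit.png

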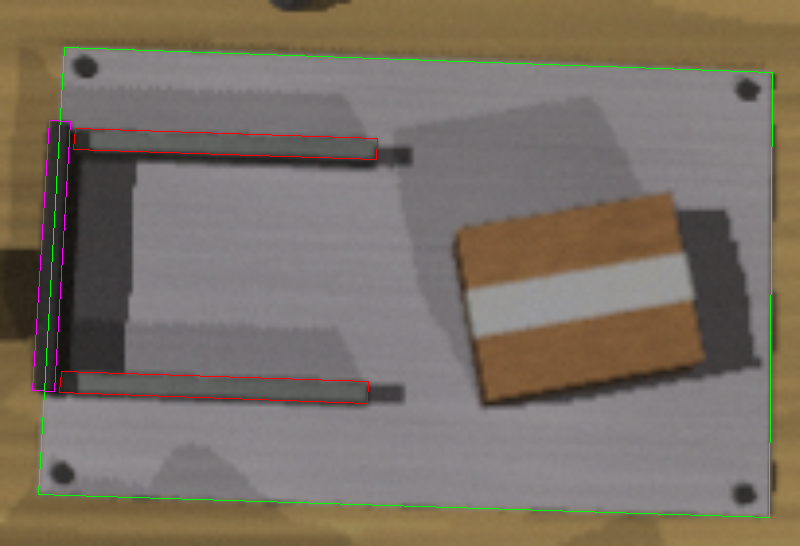

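```bash
cat > go.py <<'E'
from h import *
from scipy.spatial.transform import Rotation as Ro
p=np.load('slide.npy'); ex=np.array([np.cos(p[2]),np.sin(p[2])]); ey=np.array([-ex[1],ex[0]])
def s2w(x,y): return p[:2]+ex*x/1000+ey*y/1000
def w2s(X): d=np.array(X)[:2]-p[:2]; return np.array([d@ex,d@ey])*1000
def state():
    st=manip.sense(); T=Ro.from_quat(st['tool_rot']).as_matrix()
    print('t %.2f tcp'%st['t'],np.round(st['tcp_pos'],4),'slide',w2s(st['tcp_pos']).round(1),'F',np.round(st['force'],1),'gap',round(st['finger_gap'],3),'q',np.round(st['q'],2))
    ty=T[:2,1]; print('toolx',T[:,0].round(3),'tool y in slide (deg)',np.degrees(np.arctan2(ty@ey,ty@ex)).round(2))
    return st,T
def plan(x,y,z,ydeg=None):
    """ydeg: desired direction of tool y in slide frame"""
    st,T=state(); X=np.r_[s2w(x,y),z]
    sh=T.T@(X-st['tcp_pos']); out=list(sh.round(4))
    if ydeg is not None:
        ty=T[:2,1]; a=np.degrees(np.arctan2(ty@ey,ty@ex)); d=(ydeg-a+90)%180-90
        out.append(round(-d,2))  # x axis points down -> turn about tool x is -world z
    print('rows target',out,X.round(4))
E
python3 -c "
from go import *
plan(-112,105,.16,0)"
```

```text
t 0.15 tcp [0.2595 0.568  0.2306] slide [515.4 317.8] F [ 0.3  0.4 -0.1] gap 0.998 q [ 0.96  0.53  1.43  0.    1.18 -0.18]
toolx [-0.001 -0.001 -1.   ] tool y in slide (deg) -22.72
rows target [np.float64(0.0713), np.float64(-0.4964), np.float64(0.4386), np.float64(-22.72)] [ 0.4519 -0.066   0.16  ]
```

Emit:
play_rows([
  [0, -0.015, 0.013, -0.7],
  [0, -0.045, 0.04, -2],
  [0, -0.08, 0.07, -3.6],
  [0, -0.115, 0.1, -5.2],
  [0, -0.15, 0.132, -6.8],
  [0, -0.185, 0.163, -8.4],
  [0, -0.22, 0.194, -10],
  [0, -0.255, 0.225, -11.6],
  [0, -0.29, 0.256, -13.2],
  [0, -0.325, 0.287, -14.8],
  [0, -0.36, 0.318, -16.4],
  [0, -0.395, 0.349, -18],
  [0, -0.43, 0.38, -19.6],
  [0.0, -0.46, 0.407, -21],
  [0, -0.485, 0.429, -22.2],
  [0, -0.496, 0.439, -22.7],
  [0, -0.496, 0.439, -22.7],
  [0, -0.496, 0.439, -22.7],
], claw=80)

```text
t: 1.95
tcp_pos: [0.4519, -0.0652, 0.2309]
tool_rot: [0.012, 0.708, -0.012, 0.706]
force: [-0.3, 0.4, -0.9]
finger_gap: 0.802
```

```bash
python3 -c "
from go import *
plan(-112,105,.028,0)
s=grab('top','top1');grab('wrist','wrist1');grab('scene','scene1')"
```

```text
t 1.95 tcp [ 0.4519 -0.0652  0.2309] slide [-111.2  105.1] F [-0.3  0.4 -0.9] gap 0.802 q [-0.39  0.3   1.84 -0.    1.   -1.92]
toolx [-0.002 -0.    -1.   ] tool y in slide (deg) -0.08
rows target [np.float64(0.2029), np.float64(-0.0007), np.float64(0.0005), np.float64(-0.08)] [ 0.4519 -0.066   0.028 ]
```

View pics/wrist1.png

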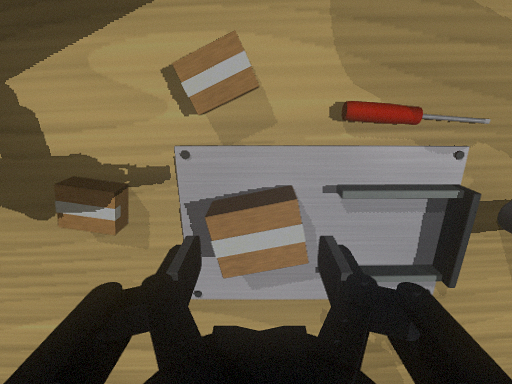

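View pics/top1.png

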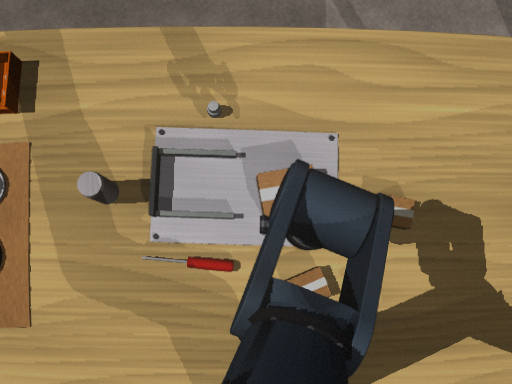

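Emit:
play_rows([
  [0.02, 0, 0, 0],
  [0.06, 0, 0, 0],
  [0.1, 0, 0, 0],
  [0.14, 0, 0, 0],
  [0.175, 0, 0, 0],
  [0.195, 0, 0, 0],
  [0.203, 0, 0, 0],
  [0.203, 0, 0, 0],
  [0.203, 0, 0, 0],
])

```text
t: 3.0
tcp_pos: [0.452, -0.0643, 0.0289]
tool_rot: [0.01, 0.707, -0.011, 0.707]
force: [0.2, 0.2, 0.6]
finger_gap: 0.802
```

```bash
python3 -c "
from go import *
plan(-112,58.5,.028,0)
s=grab('scene','scene1');grab('wrist','wrist2')
im=s['image'][130:290,120:370]; cv2.imwrite('pics/c1.png',cv2.resize(im,None,fx=3,fy=3))"
```

```text
t 3.00 tcp [ 0.452  -0.0643  0.0289] slide [-110.3  105. ] F [0.2 0.2 0.6] gap 0.802 q [-0.39  0.69  2.   -0.    0.45 -1.92]
toolx [-0.001 -0.001 -1.   ] tool y in slide (deg) 0.1
rows target [np.float64(0.0009), np.float64(-0.0018), np.float64(0.0465), np.float64(0.1)] [ 0.4984 -0.0675  0.028 ]
```

View pics/c1.png

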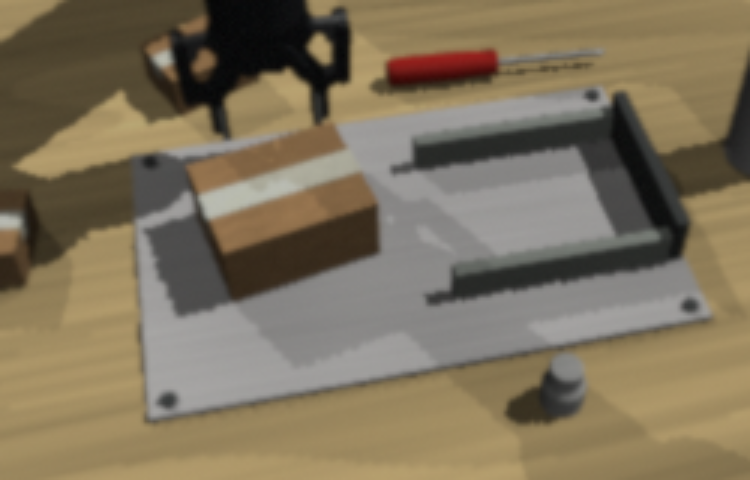

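View pics/wrist2.png

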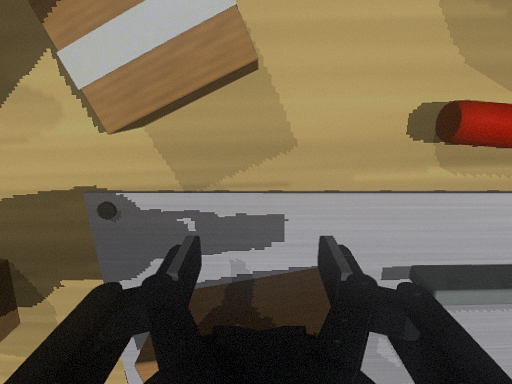

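Emit:
play_rows([
  [0, 0, 0.006, 0],
  [0, 0, 0.012, 0],
  [0, 0, 0.015, 0],
  [0, 0, 0.018, 0],
  [0, 0, 0.02, 0],
  [0, 0, 0.022, 0],
  [0, 0, 0.024, 0],
  [0, 0, 0.026, 0],
  [0, 0, 0.028, 0],
  [0, 0, 0.03, 0],
  [0, 0, 0.032, 0],
  [0, 0, 0.034, 0],
  [0, 0, 0.036, 0],
  [0, 0, 0.038, 0],
  [0, 0, 0.04, 0],
  [0, 0, 0.04, 0],
])

```text
t: 4.7
tcp_pos: [0.4931, -0.0661, 0.0294]
tool_rot: [0.01, 0.706, -0.012, 0.708]
force: [-0.6, 1.1, -0.1]
finger_gap: 0.799
```

```bash
cat > cart.py <<'E'
from go import *
from scipy.optimize import least_squares
def fit(s,init,dbg=None):
    """fit carton (slide mm, rad) with depth points at top height + image edge; mask IoU based"""
    P=cloud(s); S=(P[...,:2]-p[:2]); xs=S@ex*1000; ys=S@ey*1000
    ok=(s['depth']>0)&(abs(P[...,2]-.065)<.006)&(abs(xs-init[0])<110)&(abs(ys-init[1])<90)
    n,l,q,c=cv2.connectedComponentsWithStats(ok.astype(np.uint8)); i=1+np.argmax(q[1:,4]); m=l==i
    hsv=cv2.cvtColor(s['image'],cv2.COLOR_BGR2HSV)
    pts=np.c_[xs[m],ys[m]].astype(np.float32); r=cv2.minAreaRect(pts)
    b=cv2.boxPoints(r); print('minAreaRect c',np.round(r[0],1),'size',np.round(r[1],1),'ang',round(r[2]%90,2),round(r[2]%90-90,2),'n',m.sum()); print(b.round(1).tolist())
    return m
E
python3 -c "
from cart import *
plan(-112,58.5,.028,0)
s=grab('scene','scene2');fit(s,(-105,0))
im=s['image'][130:290,120:370]; cv2.imwrite('pics/c2.png',cv2.resize(im,None,fx=3,fy=3))
s=grab('top','top2');fit(s,(-105,0)); s=dict(np.load('pics/scene0.npz')); fit(s,(-112,16)); s=dict(np.load('pics/top0.npz')); fit(s,(-112,16))"
```

```text
t 4.70 tcp [ 0.4931 -0.0661  0.0294] slide [-110.8   63.9] F [-0.6  1.1 -0.1] gap 0.799 q [-0.36  0.71  1.9  -0.    0.53 -1.89]
toolx [ 0.002 -0.002 -1.   ] tool y in slide (deg) 0.08
rows target [np.float64(0.0014), np.float64(-0.0012), np.float64(0.0054), np.float64(0.08)] [ 0.4984 -0.0675  0.028 ]
minAreaRect c [-118.8    7.9] size [121.4 111.6] ang 5.14 -84.86 n 1855
[[-184.1999969482422, 58.0], [-174.1999969482422, -53.099998474121094], [-53.29999923706055, -42.29999923706055], [-63.29999923706055, 68.9000015258789]]
minAreaRect c [-143.3  -38.7] size [32.  77.8] ang 75.55 -14.45 n 320
[[-185.0, -44.5], [-109.5999984741211, -63.900001525878906], [-101.69999694824219, -32.900001525878906], [-177.0, -13.5]]
minAreaRect c [-113.4   13.8] size [121.5  98. ] ang 11.31 -78.69 n 1769
[[-182.60000610351562, 49.900001525878906], [-163.39999389648438, -46.20000076293945], [-44.29999923706055, -22.399999618530273], [-63.5, 73.69999694824219]]
minAreaRect c [-113.7   15.1] size [121.9  95.6] ang 11.78 -78.22 n 2556
[[-183.10000610351562, 49.5], [-163.60000610351562, -44.099998474121094], [-44.29999923706055, -19.200000762939453], [-63.79999923706055, 74.4000015258789]]
```

View pics/c2.png

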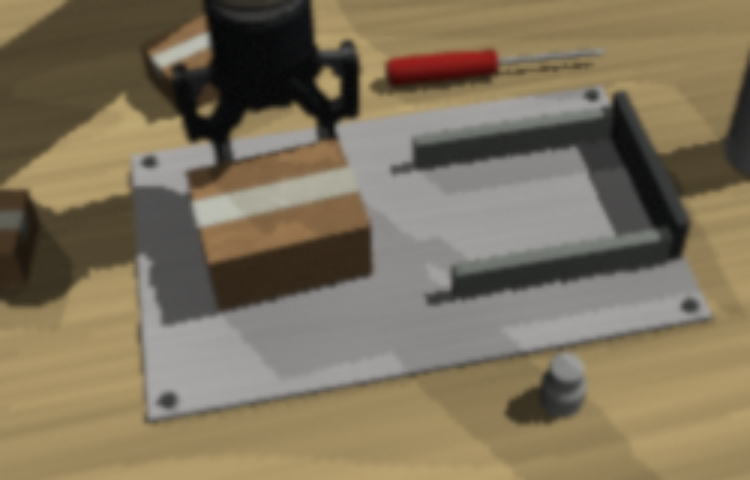

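Emit:
play_rows([
  [0, 0, 0.001, 0],
  [0, 0, 0.002, 0],
  [0, 0, 0.003, 0],
  [0, 0, 0.004, 0],
  [0, 0, 0.005, 0],
  [0, 0, 0.0055, 0],
  [0, 0, 0.0055, 0],
])

```text
t: 5.5
tcp_pos: [0.4988, -0.0664, 0.0295]
tool_rot: [0.01, 0.706, -0.012, 0.708]
force: [-1.5, 0.8, 0.2]
finger_gap: 0.8
```

```bash
cat > mm.py <<'E'
from cart import *
# robust carton fit from scene view: brown/white top points only (not dark gripper)
def fit2(s,init,view=None):
    P=cloud(s); S=(P[...,:2]-p[:2]); xs=S@ex*1000; ys=S@ey*1000
    bright=s['image'][...,2]>75
    ok=(s['depth']>0)&(abs(P[...,2]-.065)<.005)&(abs(xs-init[0])<100)&(abs(ys-init[1])<80)&bright
    ok=cv2.morphologyEx(ok.astype(np.uint8),cv2.MORPH_OPEN,np.ones((3,3),np.uint8))
    n,l,q,c=cv2.connectedComponentsWithStats(ok); i=1+np.argmax(q[1:,4]); m=l==i
    pts=np.c_[xs[m],ys[m]].astype(np.float32); r=cv2.minAreaRect(pts)
    b=cv2.boxPoints(r); print('c',np.round(r[0],1),'size',np.round(r[1],1),'ang',round(r[2]%90,2),'or',round(r[2]%90-90,2),'n',m.sum())
    print(b.round(1).tolist()); return m
E
python3 -c "
from mm import *
plan(-112,58.5,.028,0)
s=grab('scene','scene3');fit2(s,(-113,0))
fit2(dict(np.load('pics/scene0.npz')),(-112,16))
im=s['image'][130:290,120:370]; cv2.imwrite('pics/c3.png',cv2.resize(im,None,fx=3,fy=3))"
```

```text
t 5.50 tcp [ 0.4988 -0.0664  0.0295] slide [-110.9   58.2] F [-1.5  0.8  0.2] gap 0.8 q [-0.35  0.71  1.88 -0.    0.54 -1.89]
toolx [ 0.003 -0.003 -1.   ] tool y in slide (deg) 0.07
rows target [np.float64(0.0015), np.float64(-0.0011), np.float64(-0.0004), np.float64(0.07)] [ 0.4984 -0.0675  0.028 ]
c [-120.2   -2.9] size [121.   96.6] ang 3.34 or -86.66 n 1667
[[-183.39999389648438, 41.79999923706055], [-177.8000030517578, -54.599998474121094], [-57.0, -47.599998474121094], [-62.599998474121094, 48.79999923706055]]
c [-113.4   13.9] size [121.3  97.5] ang 11.89 or -78.11 n 1692
[[-182.8000030517578, 49.099998474121094], [-162.6999969482422, -46.29999923706055], [-44.0, -21.299999237060547], [-64.0999984741211, 74.0999984741211]]
```

View pics/c3.png

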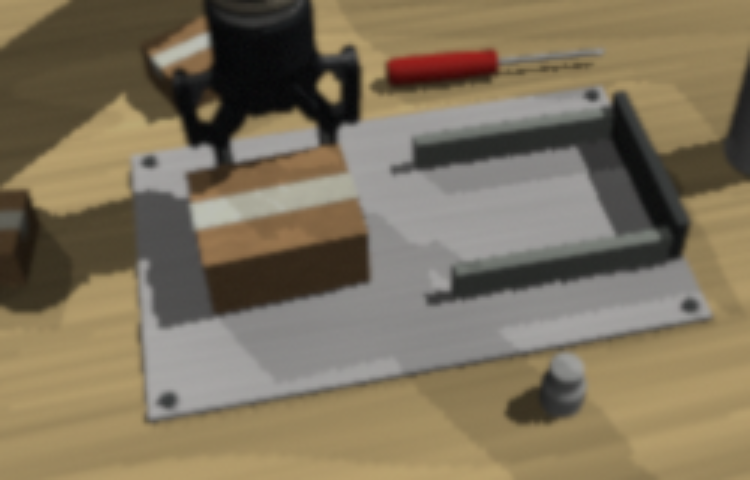

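Emit:
play_rows([
  [0, 0, -0.01, 0],
  [0, 0, -0.03, 0],
  [0, 0, -0.035, 0],
  [-0.03, 0, -0.035, 0],
  [-0.07, 0, -0.035, 0],
  [-0.11, 0, -0.035, 4],
  [-0.13, -0.01, -0.025, 12],
  [-0.13, -0.025, -0.005, 20],
  [-0.13, -0.04, 0.01, 28],
  [-0.13, -0.055, 0.025, 36],
  [-0.13, -0.07, 0.035, 44],
  [-0.13, -0.085, 0.045, 52],
  [-0.13, -0.1, 0.055, 60],
  [-0.13, -0.107, 0.058, 68],
  [-0.13, -0.107, 0.058, 76],
  [-0.13, -0.107, 0.058, 84],
  [-0.13, -0.107, 0.058, 90],
  [-0.13, -0.107, 0.058, 90],
  [-0.13, -0.107, 0.058, 90],
], claw=55)

```text
t: 7.45
tcp_pos: [0.5534, -0.1751, 0.1601]
tool_rot: [0.507, 0.491, -0.507, 0.494]
force: [-0.5, 0.2, 0.7]
finger_gap: 0.551
```

```bash
python3 -c "
from mm import *
plan(-218,0,.028,90)
s=grab('scene','scene4');fit2(s,(-113,0));s=grab('top','top4');fit2(s,(-113,0));grab('wrist','wrist4')"
```

```text
t 7.45 tcp [ 0.5534 -0.1751  0.1601] slide [-2.178e+02  1.000e-01] F [-0.5  0.2  0.7] gap 0.551 q [-0.5   0.56  1.62 -0.    0.96 -0.47]
toolx [ 0.004 -0.003 -1.   ] tool y in slide (deg) -89.82
rows target [np.float64(0.1321), np.float64(-0.0004), np.float64(-0.0002), np.float64(0.18)] [ 0.5535 -0.1753  0.028 ]
c [-120.    -2.5] size [121.1  97.2] ang 2.62 or -87.38 n 1761
[[-182.6999969482422, 43.29999923706055], [-178.3000030517578, -53.900001525878906], [-57.29999923706055, -48.29999923706055], [-61.79999923706055, 48.79999923706055]]
c [-120.1   -1.2] size [120.6  95.6] ang 3.39 or -86.61 n 2498
[[-183.1999969482422, 43.0], [-177.5, -52.400001525878906], [-57.099998474121094, -45.29999923706055], [-62.79999923706055, 50.099998474121094]]
```

View pics/scene4.png

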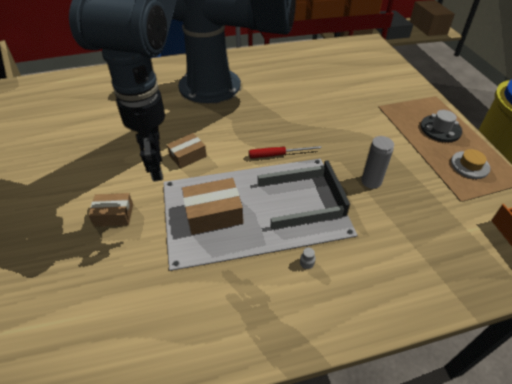

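View pics/wrist4.png

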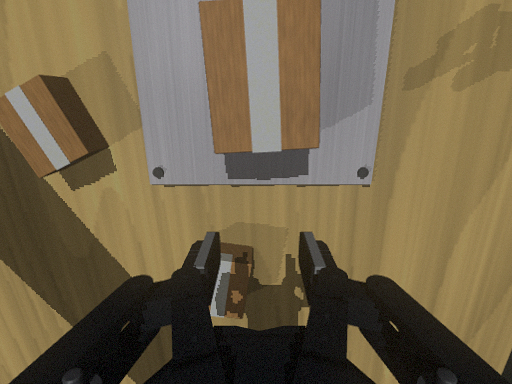

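Emit:
play_rows([
  [0.02, 0, 0, 0],
  [0.06, 0, 0, 0],
  [0.1, 0, 0, 0],
  [0.122, 0, 0, 0.2],
  [0.132, 0, 0, 0.2],
  [0.132, 0, 0, 0.2],
  [0.132, 0, 0, 0.2],
])

```text
t: 8.3
tcp_pos: [0.5545, -0.1757, 0.0288]
tool_rot: [0.508, 0.49, -0.508, 0.494]
force: [-0.8, -0.1, 0.4]
finger_gap: 0.552
```

```bash
python3 -c "
from mm import *
plan(-150,0,.028,90)
s=grab('scene','scene5');im=s['image'][130:290,120:370]; cv2.imwrite('pics/c5.png',cv2.resize(im,None,fx=3,fy=3))"
```

```text
t 8.30 tcp [ 0.5545 -0.1757  0.0288] slide [-218.4   -1. ] F [-0.8 -0.1  0.4] gap 0.552 q [-0.5   0.76  1.68 -0.    0.69 -0.46]
toolx [ 0.005 -0.004 -1.   ] tool y in slide (deg) -90.05
rows target [np.float64(0.0006), np.float64(-0.0011), np.float64(-0.0684), np.float64(-0.05)] [ 0.5557 -0.1074  0.028 ]
```

View pics/c5.png

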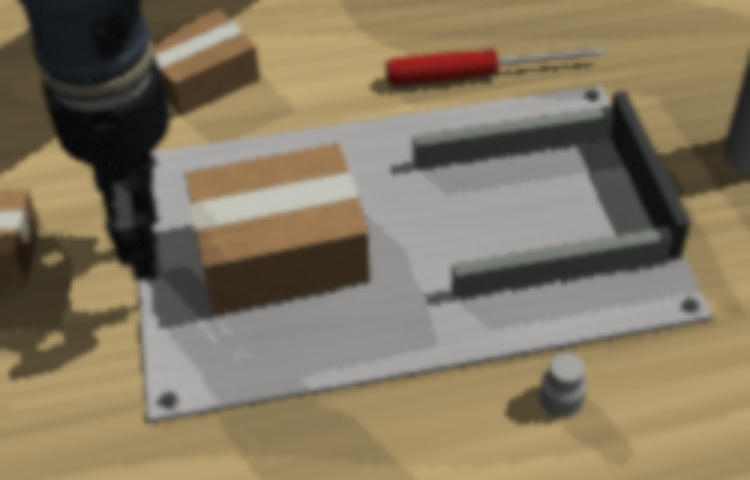

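Emit:
play_rows([
  [0, 0, -0.008, 0],
  [0, 0, -0.014, 0],
  [0, 0, -0.018, 0],
  [0, 0, -0.021, 0],
  [0, 0, -0.024, 0],
  [0, 0, -0.027, 0],
  [0, 0, -0.03, 0],
  [0, 0, -0.033, 0],
  [0, 0, -0.036, 0],
  [0, 0, -0.039, 0],
  [0, 0, -0.043, 0],
  [0, 0, -0.047, 0],
  [0, 0, -0.051, 0],
  [0, 0, -0.055, 0],
  [0, 0, -0.059, 0],
  [0, 0, -0.062, 0],
  [0, 0, -0.065, 0],
  [0, 0, -0.068, 0],
  [0, 0, -0.068, 0],
])

```text
t: 10.25
tcp_pos: [0.5571, -0.1073, 0.0291]
tool_rot: [0.509, 0.489, -0.508, 0.494]
force: [1.8, -2.2, 1.6]
finger_gap: 0.553
```

```bash
python3 -c "
from mm import *
plan(0,0,.028,90)
s=grab('scene','scene6');fit2(s,(-80,0));s=grab('top','top6');fit2(s,(-80,0))"
```

```text
t 10.25 tcp [ 0.5571 -0.1073  0.0291] slide [-149.9   -1.4] F [ 1.8 -2.2  1.6] gap 0.553 q [-0.39  0.75  1.72 -0.    0.66 -0.35]
toolx [ 0.006 -0.004 -1.   ] tool y in slide (deg) -90.06
rows target [np.float64(0.0006), np.float64(-0.0016), np.float64(-0.1499), np.float64(-0.06)] [0.5605 0.0426 0.028 ]
c [-78.6  -6.2] size [ 98.4 119.7] ang 89.62 or -0.38 n 1677
[[-138.6999969482422, -55.0], [-19.0, -55.79999923706055], [-18.399999618530273, 42.599998474121094], [-138.10000610351562, 43.400001525878906]]Traceback (most recent call last):
  File "<string>", line 4, in <module>
    s=grab('scene','scene6');fit2(s,(-80,0));s=grab('top','top6');fit2(s,(-80,0))
                                                                  ~~~~^^^^^^^^^^^
  File "mm.py", line 8, in fit2
    n,l,q,c=cv2.connectedComponentsWithStats(ok); i=1+np.argmax(q[1:,4]); m=l==i
                                                      ~~~~~~~~~^^^^^^^^^
    return _wrapfunc(a, 'argmax', axis=axis, out=out, **kwds)
    return bound(*args, **kwds)
ValueError: attempt to get argmax of an empty sequence
```

View pics/scene6.png

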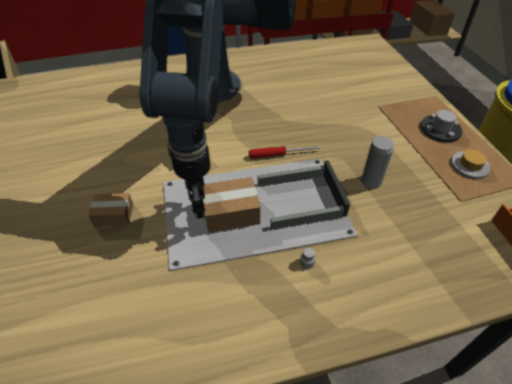

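View pics/top6.png

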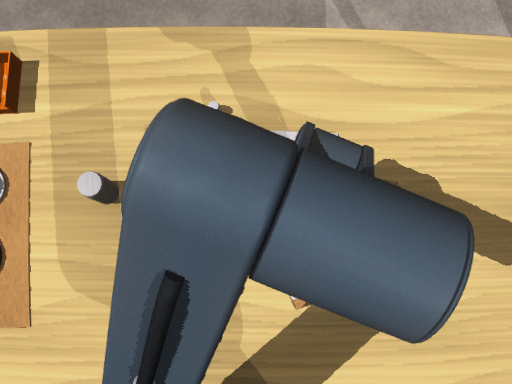

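Emit:
play_rows([
  [0, -0.0003, -0.003, 0],
  [0, -0.0007, -0.007, 0],
  [0, -0.0011, -0.011, 0],
  [0, -0.0015, -0.015, 0],
  [0, -0.002, -0.02, 0],
  [0, -0.0025, -0.025, 0],
  [0, -0.003, -0.03, 0],
  [0, -0.0035, -0.035, 0],
  [0, -0.004, -0.04, 0],
  [0, -0.0045, -0.045, 0],
  [0, -0.005, -0.05, 0],
  [0, -0.0055, -0.054, 0],
  [0, -0.0058, -0.057, 0],
  [0, -0.006, -0.06, 0],
  [0, -0.006, -0.06, 0],
])

```text
t: 11.85
tcp_pos: [0.5525, -0.0464, 0.0285]
tool_rot: [0.509, 0.49, -0.508, 0.493]
force: [1.3, -2.0, 1.0]
finger_gap: 0.553
```

```bash
python3 -c "
from mm import *
plan(38,0,.028,90)
s=grab('scene','scene7');fit2(s,(-20,0))
im=s['image'][130:290,120:370]; cv2.imwrite('pics/c7.png',cv2.resize(im,None,fx=3,fy=3))"
```

```text
t 11.85 tcp [ 0.5525 -0.0464  0.0285] slide [-89.2   5.2] F [ 1.3 -2.   1. ] gap 0.553 q [-0.28  0.74  1.75 -0.    0.64 -0.25]
toolx [ 0.004 -0.003 -1.   ] tool y in slide (deg) -90.07
rows target [np.float64(0.0002), np.float64(0.005), np.float64(-0.1272), np.float64(-0.07)] [0.5617 0.0805 0.028 ]
c [-17.6  -0.6] size [ 97.4 118.7] ang 89.51 or -0.49 n 1557
[[-77.4000015258789, -48.79999923706055], [41.29999923706055, -49.79999923706055], [42.099998474121094, 47.599998474121094], [-76.5999984741211, 48.599998474121094]]
```

View pics/c7.png

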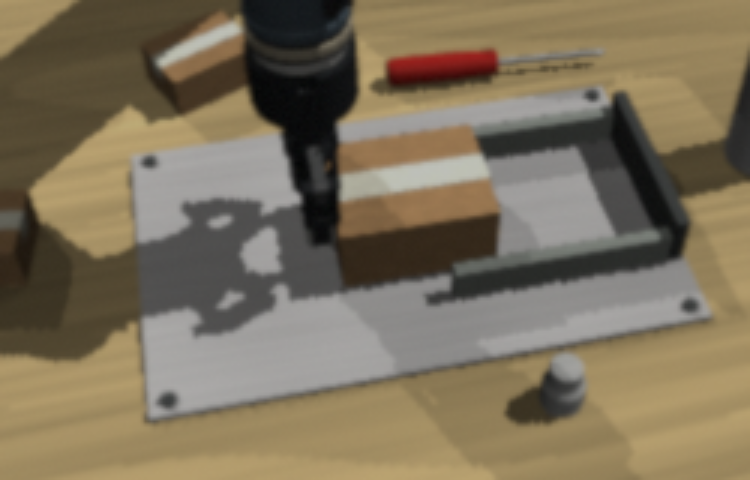

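Emit:
play_rows([
  [0, 0, -0.003, 0],
  [0, 0, -0.008, 0],
  [0, 0, -0.013, 0],
  [0, 0, -0.018, 0],
  [0, 0, -0.023, 0],
  [0, 0, -0.028, 0],
  [0, 0, -0.033, 0],
  [0, 0, -0.038, 0],
  [0, 0, -0.043, 0],
  [0, 0, -0.048, 0],
  [0, 0, -0.053, 0],
  [0, 0, -0.058, 0],
  [0, 0, -0.063, 0],
  [0, 0, -0.068, 0],
  [0, 0, -0.073, 0],
  [0, 0, -0.078, 0],
  [0, 0, -0.083, 0],
  [0, 0, -0.088, 0],
  [0, 0, -0.092, 0],
  [0, 0, -0.092, 0],
])

```text
t: 13.9
tcp_pos: [0.5552, 0.0466, 0.028]
tool_rot: [0.509, 0.49, -0.508, 0.493]
force: [0.4, -1.0, 0.2]
finger_gap: 0.547
```

```bash
python3 -c "
from mm import *
plan(38,0,.028,90)
s=grab('scene','scene8');fit2(s,(75,0))
im=s['image'][130:290,120:370]; cv2.imwrite('pics/c8.png',cv2.resize(im,None,fx=3,fy=3))"
```

```text
t 13.90 tcp [0.5552 0.0466 0.028 ] slide [3.9 5.4] F [ 0.4 -1.   0.2] gap 0.547 q [-0.12  0.75  1.75 -0.    0.64 -0.08]
toolx [ 0.004 -0.001 -1.   ] tool y in slide (deg) -90.07
rows target [np.float64(-0.0), np.float64(0.0054), np.float64(-0.0341), np.float64(-0.07)] [0.5617 0.0805 0.028 ]
c [75.5 -0.7] size [ 97.  119.5] ang 89.52 or -0.48 n 1401
[[15.399999618530273, -48.70000076293945], [134.8000030517578, -49.70000076293945], [135.6999969482422, 47.29999923706055], [16.200000762939453, 48.29999923706055]]
```

View pics/c8.png

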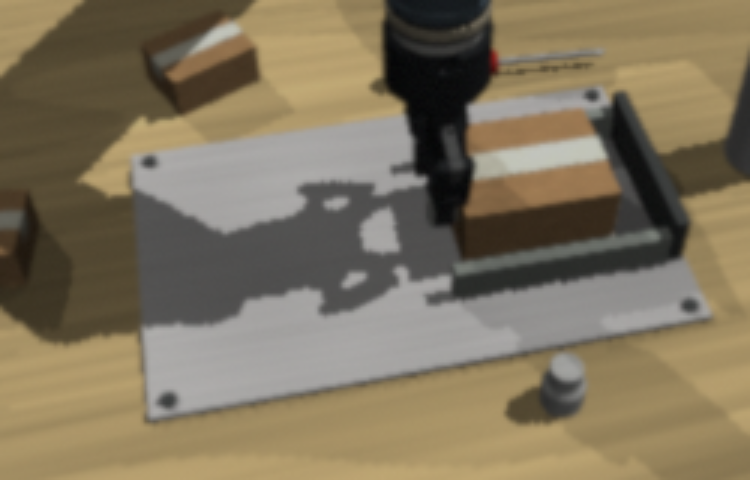

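Emit:
play_rows([
  [0, 0, -0.003, 0],
  [0, 0, -0.007, 0],
  [0, 0, -0.011, 0],
  [0, 0, -0.015, 0],
  [0, 0, -0.019, 0],
  [0, 0, -0.023, 0],
  [0, 0, -0.026, 0],
  [0, 0, -0.028, 0],
  [0, 0, -0.03, 0],
  [0, 0, -0.031, 0],
  [0, 0, -0.031, 0],
])

```text
t: 15.05
tcp_pos: [0.5558, 0.0779, 0.0277]
tool_rot: [0.509, 0.491, -0.508, 0.492]
force: [0.5, -1.7, 0.8]
finger_gap: 0.552
```

Emit:
play_rows([
  [0, 0, -0.0007, 0],
  [0, 0, -0.0014, 0],
  [0, 0, -0.002, 0],
  [0, 0, -0.0025, 0],
])

```text
t: 15.45
tcp_pos: [0.5558, 0.0803, 0.0277]
tool_rot: [0.509, 0.491, -0.508, 0.492]
force: [0.3, -3.2, 1.2]
finger_gap: 0.552
```

```bash
python3 -c "
from mm import *
plan(38,0,.028,90)
s=grab('scene','scene9');fit2(s,(108,0))
im=s['image'][130:290,120:370]; cv2.imwrite('pics/c9.png',cv2.resize(im,None,fx=3,fy=3))"
```

```text
t 15.45 tcp [0.5558 0.0803 0.0277] slide [37.6  5.9] F [ 0.3 -3.2  1.2] gap 0.552 q [-0.06  0.75  1.73 -0.    0.65 -0.02]
toolx [ 0.003 -0.001 -1.   ] tool y in slide (deg) -90.09
rows target [np.float64(-0.0003), np.float64(0.0059), np.float64(-0.0004), np.float64(-0.09)] [0.5617 0.0805 0.028 ]
c [109.2  -0.9] size [ 97.3 119.6] ang 89.8 or -0.2 n 1342
[[49.20000076293945, -49.29999923706055], [168.8000030517578, -49.70000076293945], [169.10000610351562, 47.599998474121094], [49.5, 48.0]]
```

View pics/c9.png

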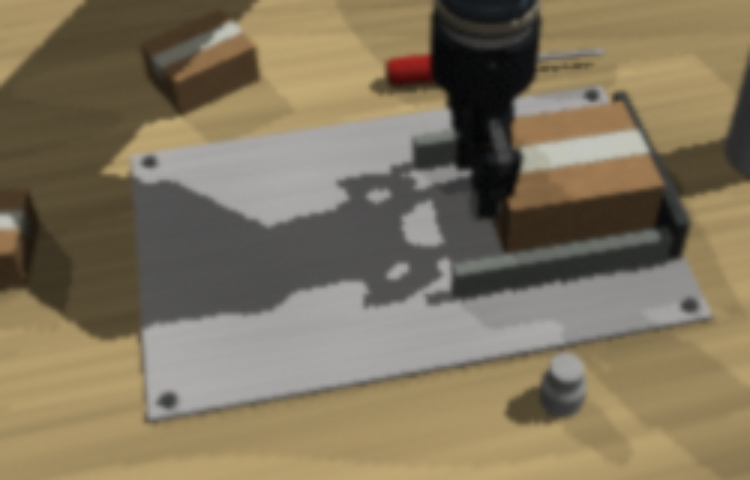

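Emit:
play_rows([
  [0, 0, -0.0005, 0],
  [0, 0, -0.001, 0],
  [0, 0, -0.001, 0],
])

```text
t: 15.8
tcp_pos: [0.5559, 0.0815, 0.0277]
tool_rot: [0.509, 0.491, -0.508, 0.492]
force: [-0.9, -3.6, 1.0]
finger_gap: 0.554
```

Emit:
play_rows([
  [0, 0, -0.0005, 0],
  [0, 0, -0.001, 0],
  [0, 0, -0.001, 0],
])

```text
t: 16.1
tcp_pos: [0.556, 0.0825, 0.0277]
tool_rot: [0.509, 0.491, -0.508, 0.492]
force: [-0.0, -4.2, 0.9]
finger_gap: 0.551
```

Emit:
play_rows([
  [0, 0, -0.0005, 0],
  [0, 0, -0.001, 0],
  [0, 0, -0.001, 0],
])

```text
t: 16.4
tcp_pos: [0.5562, 0.0826, 0.0277]
tool_rot: [0.508, 0.491, -0.508, 0.493]
force: [0.3, -7.7, 0.7]
finger_gap: 0.55
```

```bash
python3 -c "
from mm import *
st,_=state()
print(st['ft_torque'])
s=grab('scene','scene10');fit2(s,(110,0))"
```

```text
t 16.40 tcp [0.5562 0.0826 0.0277] slide [39.8  5.5] F [ 0.3 -7.7  0.7] gap 0.55 q [-0.05  0.75  1.73 -0.    0.65 -0.02]
toolx [ 0.003 -0.002 -1.   ] tool y in slide (deg) -90.0
[-0.97606691  0.06160857  0.11107873]
c [110.9  -0.8] size [120.   97.4] ang 1.14 or -88.86 n 1328
[[50.0, 46.70000076293945], [51.900001525878906, -50.70000076293945], [171.8000030517578, -48.29999923706055], [169.89999389648438, 49.0]]
```

Emit:
play_rows([
  [0, 0, -0.0007, 0],
  [0, 0, -0.0014, 0],
  [0, 0, -0.002, 0],
  [0, 0, -0.002, 0],
  [0, 0, -0.002, 0],
])

```text
t: 16.95
tcp_pos: [0.5563, 0.0826, 0.0277]
tool_rot: [-0.507, -0.49, 0.508, -0.494]
force: [-0.0, -12.2, 0.8]
finger_gap: 0.548
```

```bash
python3 -c "
from mm import *
st,_=state()
print(st['ft_torque'])
s=grab('scene','scene11');fit2(s,(110,0))"
```

```text
t 16.95 tcp [0.5563 0.0826 0.0277] slide [39.8  5.4] F [ -0.  -12.2   0.8] gap 0.548 q [-0.05  0.75  1.73 -0.01  0.66 -0.01]
toolx [ 0.003 -0.005 -1.   ] tool y in slide (deg) -89.92
[-1.54584512  0.10188423  0.02449452]
c [ 1.117e+02 -1.000e-01] size [ 98.2 120.1] ang 89.63 or -0.37 n 1323
[[51.400001525878906, -48.79999923706055], [171.5, -49.599998474121094], [172.10000610351562, 48.599998474121094], [52.0, 49.400001525878906]]
```

Seated: 12 N, the tool no longer advances, and the moment about z is about 0. Backing away straight along the lane.

Emit:
play_rows([
  [0, 0, 0.003, 0],
  [0, 0, 0.008, 0],
  [0, 0, 0.018, 0],
  [0, 0, 0.03, 0],
  [0, 0, 0.045, 0],
  [0, 0, 0.065, 0],
  [0, 0, 0.085, 0],
  [-0.01, 0, 0.1, 0],
  [-0.04, 0, 0.12, 0],
  [-0.08, 0, 0.14, 0],
  [-0.12, 0, 0.17, 0],
  [-0.16, 0, 0.2, 0],
  [-0.18, 0, 0.23, 0],
  [-0.2, 0, 0.26, 0],
  [-0.2, 0, 0.28, 0],
  [-0.2, 0, 0.28, 0],
  [-0.2, 0, 0.28, 0],
])

```text
t: 18.7
tcp_pos: [0.5464, -0.1966, 0.2293]
tool_rot: [-0.508, -0.49, 0.508, -0.493]
force: [-0.8, 0.7, -0.4]
finger_gap: 0.554
```

```bash
python3 -c "
from mm import *
state()
s=grab('scene','scene12');fit2(s,(110,0))
im=s['image'][120:280,200:400]; cv2.imwrite('pics/c12.png',cv2.resize(im,None,fx=3.7,fy=3.7))
s=grab('top','top12');fit2(s,(110,0))
im=s['image'][100:280,70:345]; cv2.imwrite('pics/t12.png',cv2.resize(im,None,fx=2.9,fy=2.9))
"
```

```text
t 18.70 tcp [ 0.5464 -0.1966  0.2293] slide [-239.5    6.4] F [-0.8  0.7 -0.4] gap 0.554 q [-0.54  0.47  1.55 -0.    1.12 -0.5 ]
toolx [ 0.002 -0.004 -1.   ] tool y in slide (deg) -90.02
c [110.7  -1.2] size [122.7  97.3] ang 0.18 or -89.82 n 1549
[[49.20000076293945, 47.29999923706055], [49.5, -50.0], [172.1999969482422, -49.599998474121094], [171.89999389648438, 47.599998474121094]]
c [110.7   0.4] size [121.3  95.5] ang 0.25 or -89.75 n 2543
[[49.900001525878906, 47.900001525878906], [50.29999923706055, -47.599998474121094], [171.60000610351562, -47.099998474121094], [171.1999969482422, 48.400001525878906]]
```

View pics/c12.png

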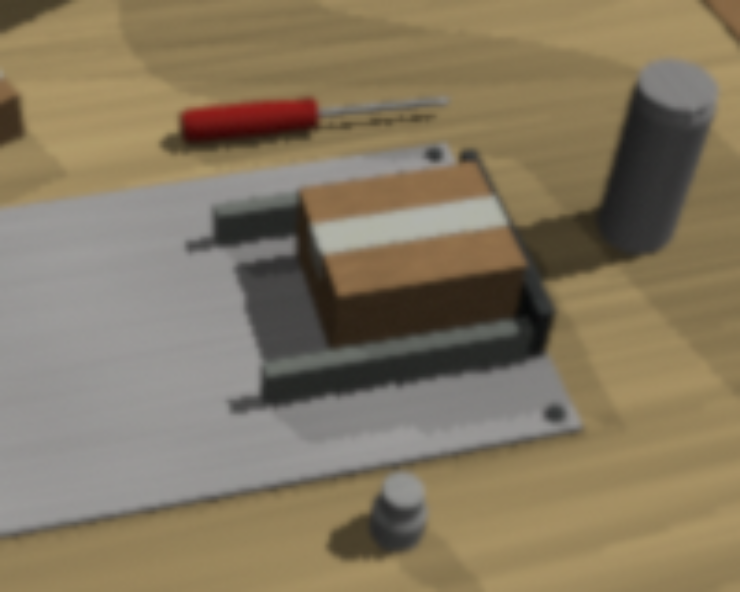

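View pics/t12.png

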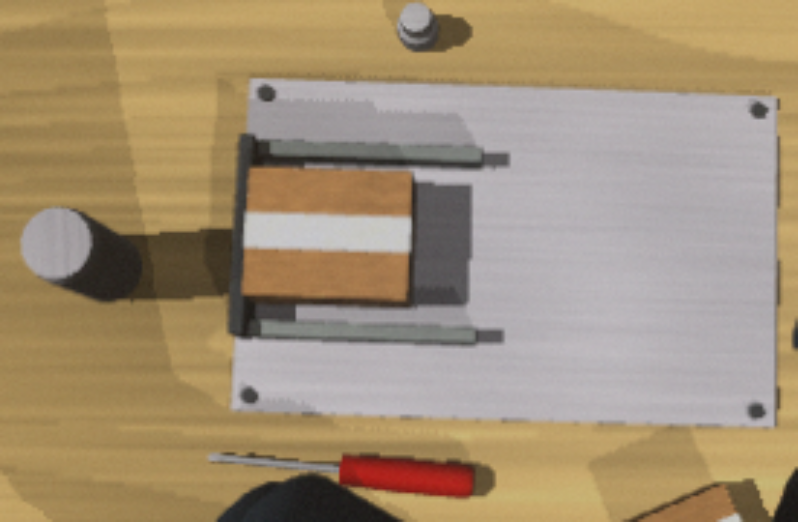

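Both views show the carton square against the stop, with a clear gap to each rail and the bystanders in place. It reads (110.7, about 0) mm and 0.2° of yaw in the slide's frame.

```bash
python3 -c "
from station import manip
print(manip.sign_off())"
```

```text
the job is handed in; nothing more can be done
None
```

The carton is home against the stop, and I handed the job in at about 19 s. I squared it with a two-finger push on its left side. I then pushed it from behind with both fingertips, through the mouth and down the lane until it seated at about 12 N. The gripper then backed straight out along the lane and lifted clear.

- **Position:** both cameras put the carton's origin at x ≈ 110.7 mm (home is 110). Its sideways offset reads −1.2 mm from the scene camera and +0.4 mm from the top camera. Yaw is about 0.2°.
- **Seating:** at the end the tool stopped advancing while the force rose, and the twisting moment was close to zero. This points to square contact with the stop.
- **Rails:** the closest the carton came was about 10 mm of clearance on the right just before the mouth. I steered it back to the centre line, for about 14 mm each side. Every picture I took in the lane shows clear gaps between the carton and the rails, and the forces during the pushes never suggested a rail contact.
- **Bystanders:** the spray can, socket and screwdriver are where they started in the last pictures.
- **Checks that disagreed:** the two cameras differ by about 1.5 mm sideways, which is within calibration. One fit taken during seating read 1.1° of yaw, but the next reading and both final ones, taken with the arm out of the way, were 0.4° or less. One top-camera check during the rear push failed because the arm blocked the view.

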